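# Log a detector box and hold its light-tight cover shut for the dark reading

### The arm

A 7-joint arm with a two-finger parallel gripper is mounted at the origin on the work surface. World frame = base frame: x ahead of the robot, y to its left, z up, the work surface at z = 0. Lengths are in m, angles in degrees, forces in N, time in s.
With the tool pointing down it reaches from about 0.4 to 0.85 m from the base axis. Payload 4.4 kg.
Tool frame: the origin (TCP) lies at the very end of the fingers, on their centre line; the grasp point (between the pads) lies 19 mm behind it; x points along the fingers, z is the direction in which the jaws open and shut, and the axes are right-handed (so a half turn about x gives the same grasp; the last joint's range is limited). The gripper opens to 94 mm and grips with 3 to 60 N. Pads are 16 mm wide; open, the fingers measure 119 mm over their backs; the gripper's body (75 mm by 177 mm) begins 78 mm behind the grasp point.
Start: joints at [66.131, 36.005, 2.206, 86.941, -1.547, 57.084, -1.146], TCP at [0.223, -0.61, 0.205] pointing down, gripper open.
Joint ranges: [-175.42, 175.42], [-21.48, 121.26], [-71.46, 75.88], [10.55, 141.38], [-63.04, 243.04], [13.31, 113.54], [-168.57, 168.57]. Speed limits (degrees/s): [147.25, 147.25, 180, 180, 180, 180, 180].

### API

Orientations are given as a 3x3 rotation matrix whose columns are the frame's x, y, z axes.
In Python, from workcell import ctrl gives the robot as it stands.
- The arm moves only by the shell command python3 -m handwheel 'ROWS'. ROWS is JSON, a list of rows, each an object with "offset": the shift along the tool's x, y, z in m, a list of three; "delta_rot": the turn, a rotation vector about the tool's x, y, z in degrees, a list of three; "grip": the opening in per cent of the stroke, from 0 (shut) to 100 (fully open). A call has 1 to 10 rows; each row shifts and turns the commanded pose from where the row before left it, along the tool's axes as they then stand; what a row does not reach is not made up. A row lasts 1/12 s, in which the tool goes at most 41.7 mm and 7.16 degrees, less where a joint would pass 70% of its speed; a pose out of reach is approached as far as the arm can. A call is refused whole if a number of a shift passes 0.0417 or a number of a turn 7.16, either way. A call with a gripper value outside its range is refused whole. The fingers move at their own pace and stop on an object; the grip force is fixed at half the most. Time passes only in rows, so rows that do not move let the fingers close. It gives the time, the measured TCP pose, the force and the opening at its end, in the units of the state.
- ctrl.read_state(): the state, without advancing time (a new reading comes with each control period).
- ctrl.camera(name): name is "scene" or "top" or "wrist"; returns a dict with "pixels" (480x640x3 uint8, red, green, blue), "fx", "fy", "cx", "cy" (pixels), "extrinsics" (4x4, takes a point from camera to world coordinates); the wrist camera has in their place "mount" (4x4, takes a point from camera to tool coordinates, whose origin is the TCP and whose axes are the tool frame's). Camera axes: x right, y down, z forward; pixel columns grow to the right and rows downward; lengths in m; the calibration is good to about 2 mm. The wrist camera is an equidistant fisheye: a pixel r from the principal point sees the ray r / f radians off the axis. A picture is of the moment at which its call begins: read the wrist's pose just before it. There is no depth.
- ctrl.sign_off(): hands the job in, once; it reports no verdict.
The state is a dict: "t": time; "q": joint angles; "qvel": joint speeds; "joint_torque": joint torques, N m; "eef_pos": TCP position; "tcp_rot": TCP orientation; "ft_force": force on the tool from outside, world axes, zero at the start; "wrist_torque": the same for the moment, N m; "finger_gap": finger opening in m.
Only numpy, scipy, OpenCV 4.12 (cv2) and the standard library are available. Lean on these libraries where they do the work, as an engineer would, in place of code of your own. Each camera call takes 0.05 s, during which the arm holds its last target. There are 200 camera calls.

### The job

Log the detector box: take the stick scanner out of its cradle, hold it steady for a second, nose down, straight above the middle of the barcode label on the box's raised cover with a gap of 5 to 10 cm, and stand it back in its cradle. Then turn the cover's wing knob until it lines up with the two engraved marks, so that the cross-bar under it can pass through its slot, and press the cover fully home against the box. Finish while still holding the cover pressed shut for the dark reading, with the other things on the bench left where they are.

Things in the scene. Friction and masses are not known exactly. Their poses are not given: they have to be found in the camera images.
- box: Detector box, grey metal, 190 (x) x 220 (y) x 80 mm high to the rim its cover seats on, bolted down. Origin: centre of its underside, z up; -x is the front (four round sockets), roughly to the robot. The cover, a bare aluminium plate 186 x 216 x 4 mm, spans its top, hinged along the far (+x) edge. At the front middle of the cover is the black wing knob; the barcode label lies behind it to one side (-y).
- cover (a joint): Cover angle about its far edge, rad: 0 = fully home on the rim (plate top 84 mm above the bench; hard stop), 0.075 = raised by springs as at the start (11 mm higher at the knob). The springs push back up with 1 N at the knob, 154 mm from the hinge, when raised and about 5 N when home. With the knob out of line its cross-bar lands on a bracket and stops the cover at about 0.05, 8 mm short of home.
- label (a point): Centre of the paper barcode label (34 x 56 mm) on the cover's top face, 30 mm in +x and 48 mm in -y of the box origin. Axes are the cover's: z up out of the plate, x and y as the box's. The scanner reads it when the line of its length meets the plate within 15 mm of this point and the nose is 40 to 120 mm away.
- knob_crest (a point): Top middle of the wing knob, on its axis, 26 mm above the cover's top face, 62 mm in -x of the box origin. Black plastic wing: 38 mm long along the point's y, 10 mm thick along its x (grip it across this), 21 mm tall with flat upright sides, on a 34 mm disc 5 mm high. Two engraved black marks (20 x 4 mm, along the box's y) on the cover, one either side of the knob, show how the slot below runs.
- wing_knob (a joint): Turn of the wing knob, rad, positive anticlockwise from above: 0 = wing in line with the marks (along the box's y axis); starts at 0.45 to 1.35. Turns from -0.6 to 1.7 with light friction (0.04 N m) and stays where it is left. Its cross-bar (24 mm, under the cover, along the wing) passes the slot within about 0.2 rad of 0; with the cover down the slot keeps it from turning.
- scanner: Stick scanner, a grey bar 36 (x) x 28 (y) x 160 mm tall, 0.11 to 0.22 kg, with a narrower black nose 30 x 22 mm over its lowest 40 mm and a thin trigger on its -x side. Origin: centre of the nose's flat lower end (its window); z runs from the nose to the top. It starts nose down in the cradle, square with it, a loose fit. Grip it across x or y, 80 to 140 mm above the nose.
- cradle: Charging cradle of the scanner, fixed to the bench: grey foot 92 x 80 x 14 mm with an open socket on it, inside 42 (x) x 34 (y) mm, walls 5 mm, its mouth 56 mm above the bench. Origin: centre of its underside, z up.
- cradle_seat (a point): Middle of the socket's floor, 14 mm above the bench, on which the scanner's nose stands; the axes are the cradle's.
- objective: Bystander: steel microscope objective standing on end, 33 mm across, 54 mm tall; origin under its centre.
- filter_cube: Bystander: dark metal filter cube 38 x 38 x 40 mm with round windows; origin under its centre.
- slide_box: Bystander: white slide box 87 x 37 x 32 mm; origin under its centre.
- dropper: Bystander: white dropper bottle, 34 mm across, 86 mm tall; origin under its centre.
- petri: Bystander: shallow glass dish 88 mm across, 15 mm high; origin under its centre.
- lens_tube: Bystander: short dark lens tube standing on end, 31 mm across, 30 mm tall; origin under its centre.
- hexdriver: Bystander: screwdriver lying on the bench, 170 mm long; origin under its middle.
Mind the look-alikes: they are no part of the job. Leave any red look-alike of the scanner alone.

How it is judged (in metres and radians):
On the way, in this order (a step that is already met when the one before it is completed fails the run):
1. the held scanner points at the middle of the label from 4 to 12 cm, steady (x of label in the frame of scanner between -0.015 and 0.015 m and y of label in the frame of scanner between -0.015 and 0.015 m and z of label in the frame of scanner between -0.12 and -0.04 m and angle between the z axis of scanner and the z axis of label, either way round below 0.3 rad and linear speed of scanner below 0.03 m/s), for 0.5 s.
2. the scanner stands in its cradle again, let go (horizontal distance between scanner and cradle_seat below 0.01 m and z of scanner in the frame of cradle_seat below 0.006 m and angle between scanner's own z axis and vertical below 0.15 rad and linear speed of scanner below 0.02 m/s and not (contact force between any of the fingers, the arm and scanner above 0.05 N)), for 0.2 s.
3. the wing knob is in line with the marks, the cover still raised (value of joint wing_knob between -0.2 and 0.2 rad and value of joint cover above 0.03 rad), for 0.1 s.
At the end, for the whole second after the job is handed in: The robot still bears on the cover or its knob (contact force over 3 N); the cover is home (under 0.013 rad, 2 mm at the knob), the knob within 0.2 rad of the marks; the untouched scanner stands in its cradle (10 mm sideways, 6 mm from the floor, 0.15 rad from upright) (all of step 2 and value of joint cover below 0.013 rad and value of joint wing_knob between -0.2 and 0.2 rad and contact force between any of the fingers, the arm and cover above 3 N); the arm keeps its last pose, push and grip.
It fails at once if a bystander is pushed more than 30 mm (distance of any of objective, filter_cube, slide_box, dropper, petri, lens_tube, hexdriver from where it was at the start of the episode above 0.03 m).
It fails at once if a standing bystander is tipped over (angle between any of objective, filter_cube, slide_box, dropper, petri, lens_tube's own z axis and vertical above 0.5 rad).
It also fails if it takes over 58 s, if anything falls off the work surface, if the arm or the gripper's body presses on something with over 40 N, if the wrist force passes 120 N, or if a joint passes its speed limit or range.

## Working session

There is one attempt and no reset: what is moved stays moved. The work goes in short steps, Python scripts to look and compute and a shell command to move; the robot and the scene stay as the last step left them, time stands still between calls to the robot, and variables do not carry over. Pictures are saved under pics/ and viewed, about 8 in all and at most 12, crops included, and the job is handed in when it is done.

```bash
ls; mkdir -p pics; cat > h.py <<'E'
import numpy as np, cv2
from workcell import ctrl
def snap(n,name):
    c=ctrl.camera(n); cv2.imwrite(f'pics/{name}.png',cv2.cvtColor(c['pixels'],cv2.COLOR_RGB2BGR))
    np.savez(f'pics/{name}.npz',**{k:np.array(v) for k,v in c.items()}); return c
def ray(c,u,v,st=None):
    if 'mount' in c:
        x,y=(u-c['cx'])/c['fx'],(v-c['cy'])/c['fy']; r=np.hypot(x,y); s=np.sin(r)/r if r>1e-9 else 1
        d=np.array([x*s,y*s,np.cos(r)]); T=np.eye(4); T[:3,:3]=np.array(st['tcp_rot']); T[:3,3]=st['eef_pos']; E=T@np.array(c['mount'])
    else: d=np.array([(u-c['cx'])/c['fx'],(v-c['cy'])/c['fy'],1]); E=np.array(c['extrinsics'])
    return E[:3,3],E[:3,:3]@d
def onz(c,u,v,z,st=None):
    o,d=ray(c,u,v,st); return (o+d*(z-o[2])/d[2]).round(4)
E
python3 - <<'E'
from h import *
s=ctrl.read_state(); print({k:np.round(v,4).tolist() for k,v in s.items()})
for n in('top','scene'):
    c=snap(n,n+'0'); print(n,c['fx'],c['cx'],c['cy'],np.round(c['extrinsics'],3).tolist())
E
```

```text
pics
{'t': 0.0, 'q': [66.1322, 36.0583, 2.202, 86.9947, -1.5468, 57.0819, -1.1456], 'qvel': [-0.0542, 0.1602, 0.0388, 0.041, 0.078, -0.0504, -0.0617], 'joint_torque': [0.0, -54.9718, 1.1431, -18.6629, -0.0523, 0.0237, 0.0002], 'eef_pos': [0.2232, -0.6098, 0.2046], 'tcp_rot': [[-0.0006, 0.9391, 0.3436], [0.0017, 0.3436, -0.9391], [-1.0, -0.0, -0.0018]], 'ft_force': [-0.0655, -0.1759, 0.3714], 'wrist_torque': [-0.0388, 0.0845, -0.0448], 'finger_gap': 0.0939}
top 525.8763028841948 321.4364823281085 243.43325957090002 [[-0.002, -0.994, 0.111, 0.424], [-1.0, 0.002, 0.001, 0.02], [-0.002, -0.111, -0.994, 1.004], [0.0, 0.0, 0.0, 1.0]]
scene 563.5179889545556 312.5504888980536 236.41478345492635 [[-0.719, 0.454, -0.526, 1.059], [0.695, 0.488, -0.528, 0.515], [0.017, -0.745, -0.666, 0.757], [0.0, 0.0, 0.0, 1.0]]
```

View pics/top0.png

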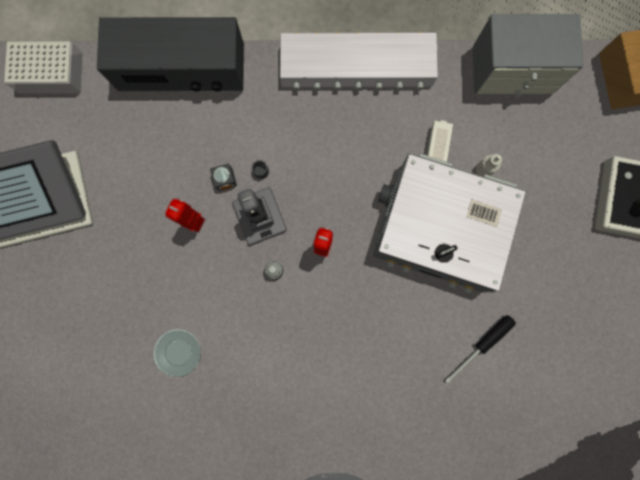

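View pics/scene0.png

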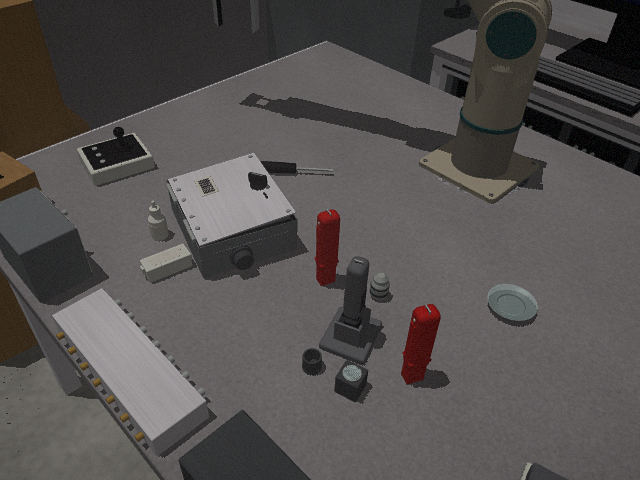

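The top view shows the grey scanner in its cradle near (258,215), with red look-alikes at (185,213) and (323,241). The objective is at (273,271), the lens tube at (260,170) and the filter cube at (222,177). The box is around (452,222), with the knob at (444,253) and the label at (485,212). I'll zoom in to get corners.

```bash
python3 - <<'E'
import cv2,numpy as np
a=cv2.imread('pics/top0.png')
L=cv2.resize(a[175:255,220:300],None,fx=5,fy=5,interpolation=cv2.INTER_CUBIC)
R=cv2.resize(a[140:300,370:530],None,fx=2.5,fy=2.5,interpolation=cv2.INTER_CUBIC)
L=np.clip(L*1.8,0,255).astype('uint8')
cv2.imwrite('pics/z0.png',np.hstack([L,R]))
E
```

```text
(no output)
```

View pics/z0.png

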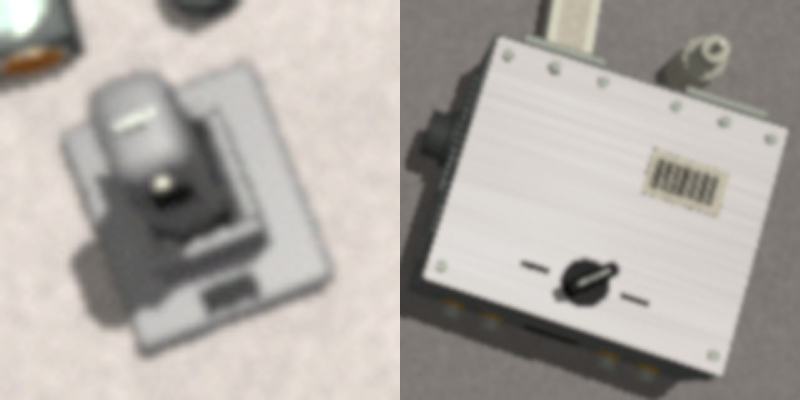

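The zoom shows the foot corners at zoom-px (63,135), (248,65), (330,278) and (145,352). The cover corners are at (100,37), (388,128), (323,376) and (22,277) in the right panel. The label is at (285,183), the disc at (185,282) and the marks at (135,267) and (235,300). The wing runs from about (160,295) to (216,268).

```bash
python3 - <<'E'
from h import *
c=dict(np.load('pics/top0.npz'))
f=[onz(c,220+u/5,175+v/5,.014) for u,v in[(63,135),(248,65),(330,278),(145,352)]]
print('foot',*f,'mean',np.mean(f,0)); 
X=(f[0]+f[1]-f[2]-f[3])/2; Y=(f[0]+f[3]-f[1]-f[2])/2
print(np.linalg.norm(X),np.degrees(np.arctan2(X[1],X[0])),np.linalg.norm(Y),np.degrees(np.arctan2(-Y[0],Y[1])))
b=lambda u,v,z:onz(c,370+u/2.5,140+v/2.5,z)
f=[b(100,37,.084),b(388,128,.084),b(323,376,.098),b(22,277,.098)]
print('box',*f,'mean',np.mean(f,0))
X=(f[0]+f[1]-f[2]-f[3])/2; Y=(f[0]+f[3]-f[1]-f[2])/2
print(np.linalg.norm(X),np.degrees(np.arctan2(X[1],X[0])),np.linalg.norm(Y),np.degrees(np.arctan2(-Y[0],Y[1])))
print('label',b(285,183,.089),'disc',b(185,282,.1))
m=[b(135,267,.096),b(235,300,.096)];w=[b(160,295,.12),b(216,268,.12)]
for p in(m,w): d=p[0]-p[1];print(p, np.mean(p,0), np.degrees(np.arctan2(-d[0],d[1])))
for n,u,v,z in[('redR',323,238,.1),('redL',180,209,.1),('obj',273,271,.04),('lens',260,170,.03),('cube',222,177,.04),('scannertop',220+135/5,175+105/5,.17)]: print(n,onz(c,u,v,z))
E
```

```text
foot [0.6146 0.1909 0.014 ] [0.6416 0.1205 0.014 ] [0.5592 0.0886 0.014 ] [0.5311 0.1585 0.014 ] mean [0.586625 0.139625 0.014   ]
0.08896249209638854 21.185478168379895 0.07536594058326343 21.441418565579117
box [ 0.6862 -0.1378  0.084 ] [ 0.6193 -0.3412  0.084 ] [ 0.4434 -0.2833  0.098 ] [ 0.5121 -0.0779  0.098 ] mean [ 0.56525 -0.21005  0.091  ]
0.18517615937263623 -18.601762575207026 0.21535134083631802 -18.350814111716215
label [ 0.579 -0.265  0.089] disc [ 0.5082 -0.1901  0.1   ]
[array([ 0.5191, -0.1566,  0.096 ]), array([ 0.496 , -0.2252,  0.096 ])] [ 0.50755 -0.1909   0.096  ] -18.610164727827343
[array([ 0.4976, -0.1683,  0.12  ]), array([ 0.5158, -0.2066,  0.12  ])] [ 0.5067  -0.18745  0.12   ] 25.41687176413422
redR [0.5344 0.0185 0.1   ]
redL [0.5859 0.2675 0.1   ]
obj [0.481  0.1102 0.04  ]
lens [0.6729 0.1373 0.03  ]
cube [0.6571 0.207  0.04  ]
scannertop [0.5944 0.1409 0.17  ]
```

```bash
python3 -m handwheel '[{"offset":[-0.02,0.01,-0.01],"delta_rot":[0,0,0],"grip":100},{"offset":[-0.02,0.02,-0.02],"delta_rot":[0,0,0],"grip":100},{"offset":[-0.02,0.025,-0.025],"delta_rot":[0,0,0],"grip":100},{"offset":[-0.02,0.025,-0.024],"delta_rot":[0,0,0],"grip":100},{"offset":[-0.015,0.027,-0.026],"delta_rot":[0,0,0],"grip":100},{"offset":[0,0.027,-0.026],"delta_rot":[0,0,0],"grip":100},{"offset":[0,0.027,-0.026],"delta_rot":[0,0,0],"grip":100},{"offset":[0,0.027,-0.026],"delta_rot":[0,0,0],"grip":100},{"offset":[0,0.027,-0.026],"delta_rot":[0,0,0],"grip":100},{"offset":[0,0.027,-0.026],"delta_rot":[0,0,0],"grip":100}]'
python3 -m handwheel '[{"offset":[0,0.027,-0.026],"delta_rot":[0,0,0],"grip":100},{"offset":[0,0.027,-0.026],"delta_rot":[0,0,0],"grip":100},{"offset":[0,0.027,-0.026],"delta_rot":[0,0,0],"grip":100},{"offset":[0,0.027,-0.026],"delta_rot":[0,0,0],"grip":100},{"offset":[0,0.027,-0.026],"delta_rot":[0,0,0],"grip":100},{"offset":[0,0.027,-0.026],"delta_rot":[0,0,0],"grip":100},{"offset":[0,0.025,-0.026],"delta_rot":[0,0,0],"grip":100},{"offset":[0,0.02,-0.02],"delta_rot":[0,0,0],"grip":100},{"offset":[0,0.01,-0.01],"delta_rot":[0,0,0],"grip":100},{"offset":[0,0,0],"delta_rot":[0,0,0],"grip":100}]'
```

```text
t: 0.93
eef_pos: [0.3701, -0.3047, 0.3004]
tcp_rot: [[-0.0, 0.939, 0.343], [0.0, 0.343, -0.939], [-1.0, -0.0, -0.0]]
ft_force: [0.7, 0.6, -0.5]
finger_gap: 0.094
t: 1.77
eef_pos: [0.5018, -0.0287, 0.3001]
tcp_rot: [[0.0, 0.937, 0.35], [0.002, 0.35, -0.937], [-1.0, 0.001, -0.002]]
ft_force: [0.1, -0.9, -0.2]
finger_gap: 0.0939
```

```bash
python3 - <<'E'
from h import *
s=ctrl.read_state(); c=snap('wrist','w1'); np.save('pics/w1s.npy',s,allow_pickle=True)
print(c['fx'],c['cx'],c['cy'],np.round(c['mount'],3).tolist(),s['eef_pos'])
E
```

```text
371.64829954431775 315.8541549532869 240.39189529154064 [[-0.001, -0.242, 0.97, -0.178], [-0.001, -0.97, -0.242, 0.07], [1.0, -0.001, 0.0, -0.001], [0.0, 0.0, 0.0, 1.0]] [ 0.50178263 -0.02866437  0.30010658]
```

View pics/w1.png

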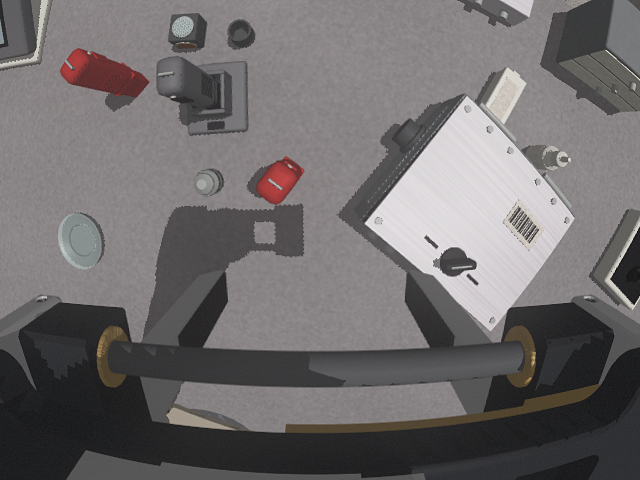

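The wrist view shows the cradle at (215,95), the red look-alike at (281,180), the objective at (207,182), and the box with its label at (522,225) and knob at (457,261). I'll move so the camera is right above the scanner.

```bash
python3 -m handwheel '[{"offset":[0,0.005,-0.013],"delta_rot":[0,0,0],"grip":100},{"offset":[0,0.01,-0.025],"delta_rot":[0,0,0],"grip":100},{"offset":[0,0.01,-0.025],"delta_rot":[0,0,0],"grip":100},{"offset":[0,0.01,-0.025],"delta_rot":[0,0,0],"grip":100},{"offset":[0,0.01,-0.025],"delta_rot":[0,0,0],"grip":100},{"offset":[0,0.005,-0.015],"delta_rot":[0,0,0],"grip":100},{"offset":[0,0,0],"delta_rot":[0,0,0],"grip":100},{"offset":[0,0,0],"delta_rot":[0,0,0],"grip":100}]'
python3 - <<'E'
from h import *
s=ctrl.read_state(); c=snap('wrist','w2'); np.save('pics/w2s.npy',s,allow_pickle=True)
a=cv2.imread('pics/w2.png')[30:330,160:460]
cv2.imwrite('pics/w2z.png',np.clip(cv2.resize(a,None,fx=2,fy=2,interpolation=cv2.INTER_CUBIC)*1.4,0,255).astype('uint8'))
E
```

```text
t: 2.48
eef_pos: [0.5036, 0.1029, 0.3003]
tcp_rot: [[-0.001, 0.939, 0.343], [-0.001, 0.343, -0.939], [-1.0, -0.001, 0.001]]
ft_force: [-1.0, -0.2, -0.1]
finger_gap: 0.0941
```

View pics/w2z.png

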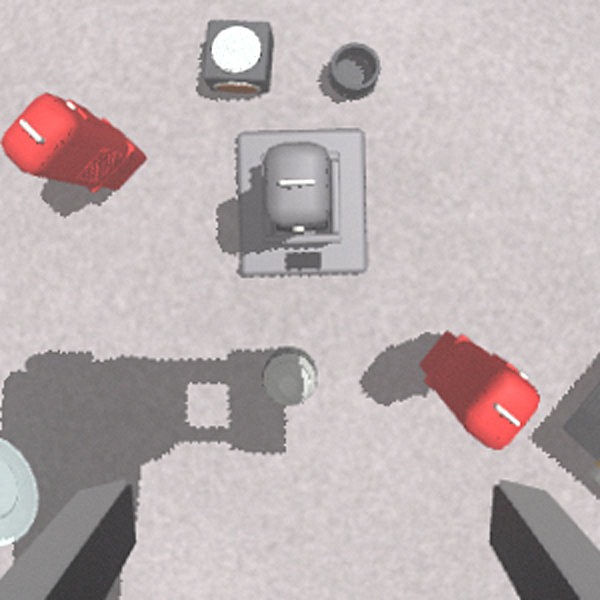

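```bash
python3 - <<'E'
from h import *
c=dict(np.load('pics/w2.npz')); s=np.load('pics/w2s.npy',allow_pickle=True).item()
p=lambda u,v,z:onz(c,160+u/2,30+v/2,z,s)
f=[p(240,130,.014),p(363,129,.014),p(366,272,.014),p(242,275,.014)]
X=(f[0]+f[1]-f[2]-f[3])/2; print(np.mean(f,0),np.linalg.norm(X),np.linalg.norm(f[0]+f[3]-f[1]-f[2])/2,np.degrees(np.arctan2(X[1],X[0])))
for z in(.15,.165,.174):
  q=[p(264,184,z),p(329,184,z),p(297,142,z),p(297,230,z)]
  print(z,np.mean(q[:2],0),np.mean(q[2:],0),np.linalg.norm(q[0]-q[1]),np.linalg.norm(q[2]-q[3]))
print('socket right edge',p(339,152,.056),p(339,241,.056))
print('slot stripe',p(279,182,.174),p(315,182,.174))
R=np.array(s['tcp_rot']); print(R.T@(np.mean(f,0)-s['eef_pos']))
E
```

```text
[0.5902  0.14075 0.014  ] 0.09072122133216677 0.07659242782416548 20.99216774625779
0.15 [0.5902  0.14215 0.15   ] [0.5895 0.1416 0.15  ] 0.028373403038761475 0.03916375875730004
0.165 [0.58925 0.1415  0.165  ] [0.58855 0.141   0.165  ] 0.026980919183749102 0.03736107600163573
0.174 [0.58865 0.1411  0.174  ] [0.58795 0.1406  0.174  ] 0.026348624252510753 0.03628456972323087
socket right edge [0.6215 0.13   0.056 ] [0.5738 0.1126 0.056 ]
slot stripe [0.587 0.148 0.174] [0.592  0.1343 0.174 ]
[ 0.28619052  0.09468181 -0.00618277]
```

Foot and scanner top agree on the scanner axis at (0.590, 0.141), yaw 21°. Next: move over it, descend to TCP z≈0.105 and grip.

```bash
python3 -m handwheel '[{"offset":[0,0.012,0],"delta_rot":[-0.9,0,0],"grip":100},{"offset":[0,0.024,-0.002],"delta_rot":[0,0,0],"grip":100},{"offset":[0,0.024,-0.002],"delta_rot":[0,0,0],"grip":100},{"offset":[0,0.022,-0.002],"delta_rot":[0,0,0],"grip":100},{"offset":[0,0.012,0],"delta_rot":[0,0,0],"grip":100},{"offset":[0.015,0,0],"delta_rot":[0,0,0],"grip":100},{"offset":[0.025,0,0],"delta_rot":[0,0,0],"grip":100},{"offset":[0.025,0,0],"delta_rot":[0,0,0],"grip":100},{"offset":[0.015,0,0],"delta_rot":[0,0,0],"grip":100},{"offset":[0,0,0],"delta_rot":[0,0,0],"grip":100}]'
python3 - <<'E'
from h import *
s=ctrl.read_state();R=np.array(s['tcp_rot']);print(R.T@(np.array([.59,.1412,.105])-s['eef_pos']),R[:,2])
E
```

```text
t: 3.37
eef_pos: [0.5874, 0.1394, 0.2169]
tcp_rot: [[-0.007, 0.935, 0.355], [-0.004, 0.355, -0.935], [-1.0, -0.008, 0.001]]
ft_force: [-0.6, -0.3, 0.2]
finger_gap: 0.0938
[ 0.1118514   0.00390965 -0.00092537] [ 0.35492686 -0.93489344  0.00108837]
```

```bash
python3 -m handwheel '[{"offset":[0.015,0.002,0],"delta_rot":[0,0,0],"grip":100},{"offset":[0.025,0,0],"delta_rot":[0,0,0],"grip":100},{"offset":[0.025,0,0],"delta_rot":[0,0,0],"grip":100},{"offset":[0.025,0,0],"delta_rot":[0,0,0],"grip":100},{"offset":[0.018,0,0],"delta_rot":[0,0,0],"grip":100},{"offset":[0,0,0],"delta_rot":[0,0,0],"grip":100},{"offset":[0,0,0],"delta_rot":[0,0,0],"grip":100}]'
python3 -m handwheel '[{"offset":[0,0,0],"delta_rot":[0,0,0],"grip":0},{"offset":[0,0,0],"delta_rot":[0,0,0],"grip":0},{"offset":[0,0,0],"delta_rot":[0,0,0],"grip":0},{"offset":[0,0,0],"delta_rot":[0,0,0],"grip":0},{"offset":[0,0,0],"delta_rot":[0,0,0],"grip":0},{"offset":[0,0,0],"delta_rot":[0,0,0],"grip":0},{"offset":[0,0,0],"delta_rot":[0,0,0],"grip":0},{"offset":[0,0,0],"delta_rot":[0,0,0],"grip":0},{"offset":[0,0,0],"delta_rot":[0,0,0],"grip":0},{"offset":[0,0,0],"delta_rot":[0,0,0],"grip":0}]'
```

```text
t: 3.95
eef_pos: [0.5918, 0.1426, 0.1129]
tcp_rot: [[-0.0, 0.934, 0.357], [-0.001, 0.357, -0.934], [-1.0, -0.001, 0.001]]
ft_force: [0.2, -0.4, 0.2]
finger_gap: 0.0942
t: 4.78
eef_pos: [0.5914, 0.1443, 0.1124]
tcp_rot: [[0.0, 0.934, 0.358], [-0.0, 0.358, -0.934], [-1.0, -0.0, 0.0]]
ft_force: [0.5, -0.7, -0.2]
finger_gap: 0.031
```

```bash
python3 -m handwheel '[{"offset":[0,0,0],"delta_rot":[0,0,0],"grip":0},{"offset":[0,0,0],"delta_rot":[0,0,0],"grip":0},{"offset":[0,0,0],"delta_rot":[0,0,0],"grip":0},{"offset":[0,0,0],"delta_rot":[0,0,0],"grip":0}]'
python3 -m handwheel '[{"offset":[-0.005,0,0],"delta_rot":[0,0,0],"grip":0},{"offset":[-0.01,0,0],"delta_rot":[0,0,0],"grip":0},{"offset":[-0.015,0,0],"delta_rot":[0,0,0],"grip":0},{"offset":[-0.02,0,0],"delta_rot":[0,0,0],"grip":0},{"offset":[-0.03,0,0],"delta_rot":[0,0,0],"grip":0},{"offset":[-0.03,0,0],"delta_rot":[0,0,0],"grip":0},{"offset":[-0.03,0,0],"delta_rot":[0,0,0],"grip":0},{"offset":[-0.03,0,0],"delta_rot":[0,0,0],"grip":0},{"offset":[-0.02,0,0],"delta_rot":[0,0,0],"grip":0},{"offset":[0,0,0],"delta_rot":[0,0,0],"grip":0}]'
python3 - <<'E'
from h import *
s=ctrl.read_state();R=np.array(s['tcp_rot']);print(R.T@(np.array([.579,-.265,.262])-s['eef_pos']),s['ft_force'])
E
```

```text
t: 5.12
eef_pos: [0.5913, 0.1442, 0.1124]
tcp_rot: [[-0.0, 0.934, 0.358], [-0.0, 0.358, -0.934], [-1.0, -0.0, 0.0]]
ft_force: [0.3, -0.2, 1.2]
finger_gap: 0.0277
t: 5.95
eef_pos: [0.5939, 0.1454, 0.3083]
tcp_rot: [[0.01, 0.934, 0.358], [0.003, 0.358, -0.934], [-1.0, 0.01, 0.001]]
ft_force: [0.8, -0.5, -1.6]
finger_gap: 0.0279
[ 0.04496707 -0.16136197  0.37776983] [ 0.81460137 -0.48143279 -1.64847479]
```

```bash
python3 -m handwheel '[{"offset":[0,-0.005,0.012],"delta_rot":[0,0,0],"grip":0},{"offset":[0,-0.011,0.025],"delta_rot":[0,0,0],"grip":0},{"offset":[0,-0.014,0.033],"delta_rot":[0,0,0],"grip":0},{"offset":[0,-0.014,0.034],"delta_rot":[0,0,0],"grip":0},{"offset":[0,-0.014,0.034],"delta_rot":[0,0,0],"grip":0},{"offset":[0,-0.014,0.034],"delta_rot":[0,0,0],"grip":0},{"offset":[0,-0.014,0.034],"delta_rot":[0,0,0],"grip":0},{"offset":[0,-0.014,0.034],"delta_rot":[0,0,0],"grip":0},{"offset":[0,-0.014,0.034],"delta_rot":[0,0,0],"grip":0},{"offset":[0,-0.014,0.034],"delta_rot":[0,0,0],"grip":0}]'
python3 -m handwheel '[{"offset":[0,-0.014,0.03],"delta_rot":[0,0,0],"grip":0},{"offset":[0.005,-0.012,0.025],"delta_rot":[0,0,0],"grip":0},{"offset":[0.01,-0.005,0.015],"delta_rot":[0,0,0],"grip":0},{"offset":[0.015,0,0],"delta_rot":[0,0,0],"grip":0},{"offset":[0.01,0,0],"delta_rot":[0,0,0],"grip":0},{"offset":[0.005,0,0],"delta_rot":[0,0,0],"grip":0},{"offset":[0,0,0],"delta_rot":[0,0,0],"grip":0},{"offset":[0,0,0],"delta_rot":[0,0,0],"grip":0},{"offset":[0,0,0],"delta_rot":[0,0,0],"grip":0}]'
python3 - <<'E'
from h import *
s=ctrl.read_state();R=np.array(s['tcp_rot']);print(R.T@(np.array([.579,-.265,.262])-s['eef_pos']),s['ft_force'])
c=snap('wrist','w3'); a=cv2.imread('pics/w3.png'); cv2.imwrite('pics/w3z.png',a)
E
```

```text
t: 6.78
eef_pos: [0.5798, -0.1918, 0.3002]
tcp_rot: [[-0.004, 0.934, 0.358], [0.001, 0.358, -0.934], [-1.0, -0.004, -0.002]]
ft_force: [0.4, 0.1, -1.5]
finger_gap: 0.0279
t: 7.53
eef_pos: [0.579, -0.2647, 0.2581]
tcp_rot: [[0.001, 0.933, 0.36], [-0.0, 0.36, -0.933], [-1.0, 0.001, 0.0]]
ft_force: [0.2, 0.0, -1.3]
finger_gap: 0.028
[-0.00391357 -0.00015041  0.00029317] [ 0.24476659  0.01553498 -1.28577494]
```

View pics/w3z.png

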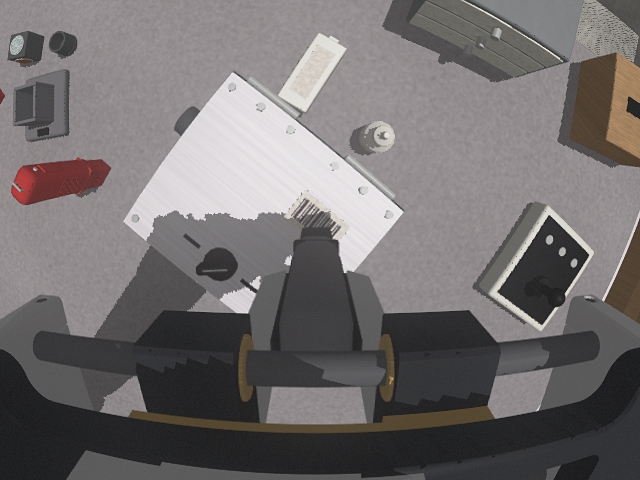

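The wrist view shows the scanner straight in the jaws, nose at (318,232), over the label, whose visible corners are (307,191), (351,220) and (286,218). I'll verify the label and box positions from here while holding.

```bash
python3 -m handwheel '[{"offset":[0,0,0],"delta_rot":[0,0,0],"grip":0},{"offset":[0,0,0],"delta_rot":[0,0,0],"grip":0},{"offset":[0,0,0],"delta_rot":[0,0,0],"grip":0},{"offset":[0,0,0],"delta_rot":[0,0,0],"grip":0},{"offset":[0,0,0],"delta_rot":[0,0,0],"grip":0},{"offset":[0,0,0],"delta_rot":[0,0,0],"grip":0},{"offset":[0,0,0],"delta_rot":[0,0,0],"grip":0},{"offset":[0,0,0],"delta_rot":[0,0,0],"grip":0},{"offset":[0,0,0],"delta_rot":[0,0,0],"grip":0},{"offset":[0,0,0],"delta_rot":[0,0,0],"grip":0}]'
python3 - <<'E'
from h import *
s=ctrl.read_state(); c=dict(np.load('pics/w3.npz')); p=lambda u,v,z:onz(c,u,v,z,s)
print('label',(p(351,220,.087)+p(286,218,.09))/2)
a,b,d=p(234,73,.084),p(403,211,.084),p(125,221,.098); print(a,b,d,'box',(b+d)/2,np.degrees(np.arctan2(*(b-a)[:2]))) 
print('disc',p(217,264,.1), 'marks',p(192,241,.097),p(250,286,.096),'wing',p(198,271,.12),p(227,270,.12))
E
```

```text
t: 8.42
eef_pos: [0.5784, -0.2656, 0.2575]
tcp_rot: [[0.0, 0.934, 0.358], [0.0, 0.358, -0.934], [-1.0, 0.0, -0.0]]
ft_force: [0.4, 0.6, -1.6]
finger_gap: 0.0278
label [ 0.5837 -0.2656  0.0885]
[ 0.6873 -0.1398  0.084 ] [ 0.6201 -0.3399  0.084 ] [ 0.515  -0.0816  0.098 ] box [ 0.56755 -0.21075  0.091  ] -161.43629683310493
disc [ 0.5095 -0.1884  0.1   ] marks [ 0.5213 -0.1572  0.097 ] [ 0.4983 -0.2258  0.096 ] wing [ 0.504  -0.1761  0.12  ] [ 0.5154 -0.202   0.12  ]
```

```bash
python3 -m handwheel '[{"offset":[0,0.003,0],"delta_rot":[0,0,0],"grip":0},{"offset":[0,0,0],"delta_rot":[0,0,0],"grip":0},{"offset":[0,0,0],"delta_rot":[0,0,0],"grip":0},{"offset":[0,0,0],"delta_rot":[0,0,0],"grip":0},{"offset":[0,0,0],"delta_rot":[0,0,0],"grip":0},{"offset":[0,0,0],"delta_rot":[0,0,0],"grip":0},{"offset":[0,0,0],"delta_rot":[0,0,0],"grip":0},{"offset":[0,0,0],"delta_rot":[0,0,0],"grip":0},{"offset":[0,0,0],"delta_rot":[0,0,0],"grip":0},{"offset":[0,0,0],"delta_rot":[0,0,0],"grip":0}]'
python3 - <<'E'
from h import *
for k in range(2):snap(('scene','top')[k],('s4','t4')[k])
a=cv2.imread('pics/s4.png')[60:360,120:420];b=cv2.imread('pics/t4.png')[120:320,380:580]
cv2.imwrite('pics/z4.png',np.hstack([cv2.resize(a,(400,400)),cv2.resize(b,(400,400))]))
E
```

```text
t: 9.25
eef_pos: [0.5812, -0.2645, 0.2575]
tcp_rot: [[0.0, 0.934, 0.358], [0.0, 0.358, -0.934], [-1.0, 0.0, 0.0]]
ft_force: [0.3, -0.2, -1.9]
finger_gap: 0.0279
```

View pics/z4.png

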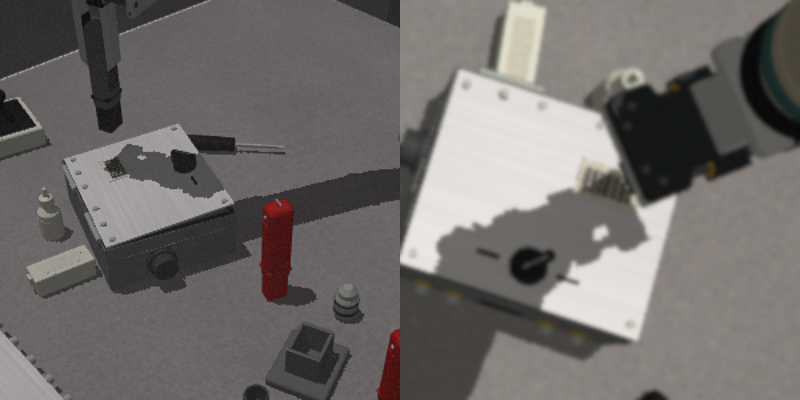

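The scene and top views show the scanner upright with its nose over the label, and the empty cradle socket. It has been held for more than 1.5 s, so I'll carry it back.

```bash
python3 -m handwheel '[{"offset":[-0.015,0,0],"delta_rot":[0,0,0],"grip":0},{"offset":[-0.02,0.005,-0.01],"delta_rot":[0,0,0],"grip":0},{"offset":[-0.01,0.01,-0.024],"delta_rot":[0,0,0],"grip":0},{"offset":[0,0.014,-0.034],"delta_rot":[0,0,0],"grip":0},{"offset":[0,0.014,-0.034],"delta_rot":[0,0,0],"grip":0},{"offset":[0,0.014,-0.034],"delta_rot":[0,0,0],"grip":0},{"offset":[0,0.014,-0.034],"delta_rot":[0,0,0],"grip":0},{"offset":[0,0.014,-0.034],"delta_rot":[0,0,0],"grip":0},{"offset":[0,0.014,-0.034],"delta_rot":[0,0,0],"grip":0},{"offset":[0,0.014,-0.034],"delta_rot":[0,0,0],"grip":0}]'
python3 -m handwheel '[{"offset":[0,0.014,-0.034],"delta_rot":[0,0,0],"grip":0},{"offset":[0,0.014,-0.034],"delta_rot":[0,0,0],"grip":0},{"offset":[0,0.01,-0.024],"delta_rot":[0,0,0],"grip":0},{"offset":[0,0.005,-0.014],"delta_rot":[0,0,0],"grip":0},{"offset":[0,0,0],"delta_rot":[0,0,0],"grip":0},{"offset":[0,0,0],"delta_rot":[0,0,0],"grip":0},{"offset":[0,0,0],"delta_rot":[0,0,0],"grip":0},{"offset":[0,0,0],"delta_rot":[0,0,0],"grip":0}]'
python3 - <<'E'
from h import *
s=ctrl.read_state();R=np.array(s['tcp_rot']);print(R.T@(np.array([.5914,.1443,.1124])-s['eef_pos']),s['ft_force'])
E
```

```text
t: 10.18
eef_pos: [0.589, 0.0316, 0.3028]
tcp_rot: [[0.001, 0.934, 0.358], [-0.0, 0.358, -0.934], [-1.0, 0.001, 0.0]]
ft_force: [1.0, 0.0, -3.0]
finger_gap: 0.0274
t: 10.85
eef_pos: [0.5918, 0.1414, 0.3025]
tcp_rot: [[0.0, 0.935, 0.355], [-0.002, 0.355, -0.935], [-1.0, -0.0, 0.002]]
ft_force: [0.1, -0.1, -2.7]
finger_gap: 0.0279
[ 0.19007198  0.00078492 -0.00317834] [ 0.05694049 -0.06264283 -2.69166611]
```

```bash
python3 -m handwheel '[{"offset":[0.015,0,-0.002],"delta_rot":[0,0,0],"grip":0},{"offset":[0.025,0,0],"delta_rot":[0,0,0],"grip":0},{"offset":[0.025,0,0],"delta_rot":[0,0,0],"grip":0},{"offset":[0.025,0,0],"delta_rot":[0,0,0],"grip":0},{"offset":[0.025,0,0],"delta_rot":[0,0,0],"grip":0},{"offset":[0.015,0,0],"delta_rot":[0,0,0],"grip":0},{"offset":[0,0,0],"delta_rot":[0,0,0],"grip":0},{"offset":[0,0,0],"delta_rot":[0,0,0],"grip":0},{"offset":[0,0,0],"delta_rot":[0,0,0],"grip":0}]'
python3 - <<'E'
from h import *
s=ctrl.read_state();R=np.array(s['tcp_rot']);print(R.T@(np.array([.5914,.1443,.1124])-s['eef_pos']),s['ft_force'])
E
```

```text
t: 11.6
eef_pos: [0.5918, 0.1455, 0.1738]
tcp_rot: [[0.002, 0.934, 0.357], [0.0, 0.357, -0.934], [-1.0, 0.002, 0.0]]
ft_force: [0.3, -0.1, -2.6]
finger_gap: 0.0279
[ 0.06138991 -0.00096236  0.00089944] [ 0.34587663 -0.14657367 -2.63894344]
```

```bash
python3 -m handwheel '[{"offset":[0.008,-0.001,0.0015],"delta_rot":[0,0,0],"grip":0},{"offset":[0.008,0,0],"delta_rot":[0,0,0],"grip":0},{"offset":[0.008,0,0],"delta_rot":[0,0,0],"grip":0},{"offset":[0.008,0,0],"delta_rot":[0,0,0],"grip":0},{"offset":[0.008,0,0],"delta_rot":[0,0,0],"grip":0},{"offset":[0.008,0,0],"delta_rot":[0,0,0],"grip":0},{"offset":[0,0,0],"delta_rot":[0,0,0],"grip":0},{"offset":[0,0,0],"delta_rot":[0,0,0],"grip":0}]'
python3 -m handwheel '[{"offset":[0.004,0,0],"delta_rot":[0,0,0],"grip":0},{"offset":[0.003,0,0],"delta_rot":[0,0,0],"grip":0},{"offset":[0.003,0,0],"delta_rot":[0,0,0],"grip":0},{"offset":[0.002,0,0],"delta_rot":[0,0,0],"grip":0},{"offset":[0,0,0],"delta_rot":[0,0,0],"grip":0},{"offset":[0,0,0],"delta_rot":[0,0,0],"grip":0}]'
```

```text
t: 12.27
eef_pos: [0.5898, 0.1444, 0.1237]
tcp_rot: [[-0.001, 0.934, 0.358], [-0.0, 0.358, -0.934], [-1.0, -0.001, -0.0]]
ft_force: [-0.4, -0.6, -2.3]
finger_gap: 0.0281
t: 12.77
eef_pos: [0.5904, 0.1442, 0.1125]
tcp_rot: [[0.0, 0.934, 0.358], [-0.0, 0.358, -0.934], [-1.0, 0.0, 0.0]]
ft_force: [-0.3, 0.1, -1.8]
finger_gap: 0.028
```

```bash
python3 -m handwheel '[{"offset":[0.001,0,0],"delta_rot":[0,0,0],"grip":0},{"offset":[0,0,0],"delta_rot":[0,0,0],"grip":0},{"offset":[0,0,0],"delta_rot":[0,0,0],"grip":60},{"offset":[0,0,0],"delta_rot":[0,0,0],"grip":80},{"offset":[0,0,0],"delta_rot":[0,0,0],"grip":80},{"offset":[0,0,0],"delta_rot":[0,0,0],"grip":80},{"offset":[0,0,0],"delta_rot":[0,0,0],"grip":80},{"offset":[0,0,0],"delta_rot":[0,0,0],"grip":80},{"offset":[0,0,0],"delta_rot":[0,0,0],"grip":80},{"offset":[0,0,0],"delta_rot":[0,0,0],"grip":80}]'
python3 -m handwheel '[{"offset":[-0.01,0,0],"delta_rot":[0,0,0],"grip":80},{"offset":[-0.02,0,0],"delta_rot":[0,0,0],"grip":80},{"offset":[-0.03,0,0],"delta_rot":[0,0,0],"grip":80},{"offset":[-0.03,0,0],"delta_rot":[0,0,0],"grip":80},{"offset":[-0.03,0,0],"delta_rot":[0,0,0],"grip":80},{"offset":[-0.03,-0.01,0],"delta_rot":[0,0,0],"grip":80},{"offset":[-0.03,-0.02,0],"delta_rot":[0,0,0],"grip":80},{"offset":[-0.01,-0.02,0],"delta_rot":[0,0,0],"grip":80},{"offset":[0,-0.01,0],"delta_rot":[0,0,0],"grip":80},{"offset":[0,0,0],"delta_rot":[0,0,0],"grip":80}]'
python3 - <<'E'
from h import *
c=snap('wrist','w5');snap('scene','s5')
a=cv2.imread('pics/w5.png')[0:300,150:450];b=cv2.imread('pics/s5.png')[210:410,260:460]
cv2.imwrite('pics/z5.png',np.hstack([cv2.resize(a,(400,400)),cv2.resize(b,(400,400))]))
E
```

```text
t: 13.6
eef_pos: [0.5903, 0.1444, 0.1114]
tcp_rot: [[-0.0, 0.934, 0.358], [0.0, 0.358, -0.934], [-1.0, -0.0, -0.0]]
ft_force: [-0.7, -0.1, -0.0]
finger_gap: 0.0746
t: 14.43
eef_pos: [0.533, 0.1222, 0.3037]
tcp_rot: [[0.002, 0.934, 0.358], [-0.0, 0.358, -0.934], [-1.0, 0.002, 0.001]]
ft_force: [-0.2, -0.7, -0.1]
finger_gap: 0.0753
```

View pics/z5.png

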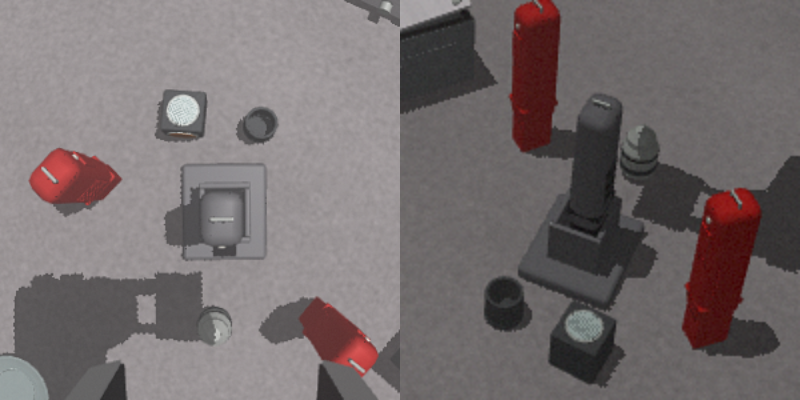

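The scanner stands upright in the socket, as both panels show, at wrist-zoom (223,218), and nothing nearby has moved. Now to the knob.

```bash
python3 -m handwheel '[{"offset":[0,-0.007,0.015],"delta_rot":[0,0,0],"grip":60},{"offset":[0,-0.014,0.03],"delta_rot":[0,0,0],"grip":60},{"offset":[0,-0.016,0.034],"delta_rot":[0,0,0],"grip":60},{"offset":[0,-0.016,0.034],"delta_rot":[0,0,0],"grip":60},{"offset":[0,-0.016,0.034],"delta_rot":[0,0,0],"grip":60},{"offset":[0,-0.016,0.034],"delta_rot":[0,0,0],"grip":60},{"offset":[0,-0.016,0.034],"delta_rot":[0,0,0],"grip":60},{"offset":[0,-0.016,0.034],"delta_rot":[0,0,0],"grip":60},{"offset":[0,-0.012,0.024],"delta_rot":[0,0,0],"grip":60},{"offset":[0,-0.005,0.01],"delta_rot":[0,0,0],"grip":60}]'
python3 -m handwheel '[{"offset":[0,0,0],"delta_rot":[-3,0,0],"grip":60},{"offset":[0,0,0],"delta_rot":[-6,0,0],"grip":60},{"offset":[0,0,0],"delta_rot":[-7,0,0],"grip":60},{"offset":[0,0,0],"delta_rot":[-7,0,0],"grip":60},{"offset":[0,0,0],"delta_rot":[-7,0,0],"grip":60},{"offset":[0,0,0],"delta_rot":[-7,0,0],"grip":60},{"offset":[0,0,0],"delta_rot":[-7,0,0],"grip":60},{"offset":[0,0,0],"delta_rot":[-7,0,0],"grip":60},{"offset":[0,0,0],"delta_rot":[-7,0,0],"grip":60},{"offset":[0,0,0],"delta_rot":[-7,0,0],"grip":60}]'
python3 -m handwheel '[{"offset":[0,0,0],"delta_rot":[-7,0,0],"grip":60},{"offset":[0,0,0],"delta_rot":[-7,0,0],"grip":60},{"offset":[0,0,0],"delta_rot":[-7,0,0],"grip":60},{"offset":[0,0,0],"delta_rot":[-5,0,0],"grip":60},{"offset":[0,0,0],"delta_rot":[-2.5,0,0],"grip":60},{"offset":[0,0,0],"delta_rot":[0,0,0],"grip":60},{"offset":[0,0,0],"delta_rot":[0,0,0],"grip":60}]'
python3 - <<'E'
from h import *
s=ctrl.read_state();R=np.array(s['tcp_rot']);print(s['q'],R.T@(np.array([.509,-.1905,.105])-s['eef_pos']),np.degrees(np.arctan2(R[1,2],R[0,2])))
c=snap('wrist','w6');np.save('pics/w6s.npy',s,allow_pickle=True)
E
```

```text
t: 15.37
eef_pos: [0.51, -0.1946, 0.3006]
tcp_rot: [[-0.001, 0.936, 0.353], [-0.002, 0.353, -0.936], [-1.0, -0.002, 0.001]]
ft_force: [0.5, -0.5, 0.4]
finger_gap: 0.0565
t: 16.2
eef_pos: [0.5114, -0.1878, 0.301]
tcp_rot: [[-0.0, 0.062, 0.998], [0.001, 0.998, -0.062], [-1.0, 0.001, -0.0]]
ft_force: [-0.3, -0.6, 0.4]
finger_gap: 0.0563
t: 16.78
eef_pos: [0.5111, -0.1883, 0.3011]
tcp_rot: [[-0.0, -0.414, 0.91], [0.001, 0.91, 0.414], [-1.0, 0.001, 0.0]]
ft_force: [0.6, 0.1, 0.0]
finger_gap: 0.0565
[ 37.72793972  23.81371674 -29.85470254  95.65635403  12.84466567
  64.00203958  28.79449735] [ 0.19608983 -0.00135329 -0.00285407] 24.483918264665935
```

View pics/w6.png

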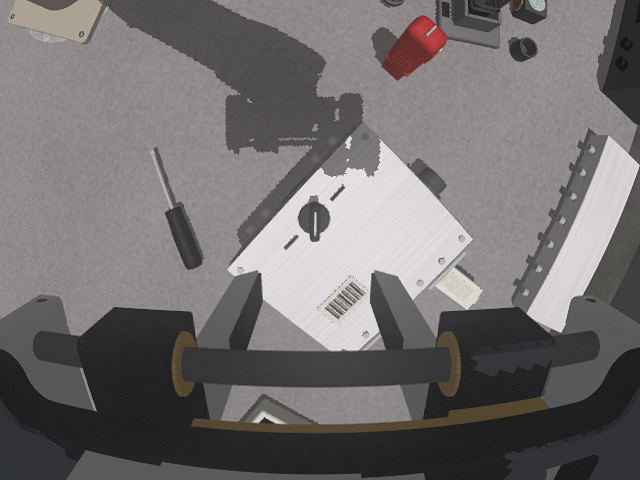

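```bash
python3 - <<'E'
from h import *
c=dict(np.load('pics/w6.npz'));s=np.load('pics/w6s.npy',allow_pickle=True).item()
a=c['pixels'];g=a.max(2)[185:250,285:345].astype(int)
m=(g<70).astype('uint8'); n,l,st,ce=cv2.connectedComponentsWithStats(m)
print([(st[i].tolist(),ce[i].round(1).tolist()) for i in range(1,n) if st[i,4]>30])
i=1+np.argmax(st[1:,4]);
e=cv2.minAreaRect(np.argwhere(l==i)[:,::-1].astype('f4'));print(e)
R=np.array(s['tcp_rot'])
u,v=285+ce[i][0],185+ce[i][1]
for z in(.1,.12):print(z,onz(c,u,v,z,s),R.T@(onz(c,u,v,z,s)-s['eef_pos']))
for u,v,z in[(337,193,.097),(291,242,.096),(314,200,.12),(314,236,.12),(314,218,.1)]:print(onz(c,u,v,z,s))
E
```

```text
[]
((6.750000953674316, 5.749999523162842), (0.7071065902709961, 8.485280990600586), 45.0)
0.1 [ 0.4775 -0.1717  0.1   ] [ 0.20112148  0.02880466 -0.02373158]
0.12 [ 0.4778 -0.1692  0.12  ] [ 0.18112459  0.03098066 -0.02241646]
[ 0.5208 -0.1553  0.097 ]
[ 0.4985 -0.2231  0.096 ]
[ 0.501 -0.169  0.12 ]
[ 0.5159 -0.2018  0.12  ]
[ 0.5098 -0.1887  0.1   ]
```

The wrist view shows the wing at (314,218), parallel to the tool's y. The marks and disc put the axis at (0.5096,-0.189), so I'll descend.

```bash
python3 -m handwheel '[{"offset":[0.015,0,-0.0015],"delta_rot":[0,0,0],"grip":60},{"offset":[0.025,0,0],"delta_rot":[0,0,0],"grip":60},{"offset":[0.03,0,0],"delta_rot":[0,0,0],"grip":60},{"offset":[0.03,0,0],"delta_rot":[0,0,0],"grip":60},{"offset":[0.03,0,0],"delta_rot":[0,0,0],"grip":60},{"offset":[0.02,0,0],"delta_rot":[0,0,0],"grip":60},{"offset":[0.015,0,0],"delta_rot":[0,0,0],"grip":60},{"offset":[0.005,0,0],"delta_rot":[0,0,0],"grip":60},{"offset":[0,0,0],"delta_rot":[0,0,0],"grip":60},{"offset":[0,0,0],"delta_rot":[0,0,0],"grip":60}]'
python3 - <<'E'
from h import *
s=ctrl.read_state();R=np.array(s['tcp_rot']);print(R.T@(np.array([.5096,-.1892,.106])-s['eef_pos']),s['ft_force'])
E
```

```text
t: 17.67
eef_pos: [0.5098, -0.1897, 0.132]
tcp_rot: [[0.001, -0.415, 0.91], [-0.0, 0.91, 0.415], [-1.0, -0.0, 0.001]]
ft_force: [0.6, -0.1, -0.6]
finger_gap: 0.0565
[2.59611174e-02 5.59975517e-04 1.80396599e-05] [ 0.60682774 -0.09887921 -0.55264116]
```

```bash
python3 -m handwheel '[{"offset":[0.008,0,0],"delta_rot":[0,0,0],"grip":60},{"offset":[0.008,0,0],"delta_rot":[0,0,0],"grip":60},{"offset":[0.006,0,0],"delta_rot":[0,0,0],"grip":60},{"offset":[0.003,0,0],"delta_rot":[0,0,0],"grip":60},{"offset":[0,0,0],"delta_rot":[0,0,0],"grip":60},{"offset":[0,0,0],"delta_rot":[0,0,0],"grip":60}]'
python3 -m handwheel '[{"offset":[0,0,0],"delta_rot":[0,0,0],"grip":30},{"offset":[0,0,0],"delta_rot":[0,0,0],"grip":15},{"offset":[0,0,0],"delta_rot":[0,0,0],"grip":5},{"offset":[0,0,0],"delta_rot":[0,0,0],"grip":0},{"offset":[0,0,0],"delta_rot":[0,0,0],"grip":0},{"offset":[0,0,0],"delta_rot":[0,0,0],"grip":0},{"offset":[0,0,0],"delta_rot":[0,0,0],"grip":0},{"offset":[0,0,0],"delta_rot":[0,0,0],"grip":0},{"offset":[0,0,0],"delta_rot":[0,0,0],"grip":0},{"offset":[0,0,0],"delta_rot":[0,0,0],"grip":0}]'
```

```text
t: 18.17
eef_pos: [0.5091, -0.1899, 0.1063]
tcp_rot: [[-0.0, -0.415, 0.91], [0.0, 0.91, 0.415], [-1.0, 0.0, -0.0]]
ft_force: [-0.0, 0.4, -0.7]
finger_gap: 0.0566
t: 19.0
eef_pos: [0.51, -0.1896, 0.1066]
tcp_rot: [[0.002, -0.415, 0.91], [0.0, 0.91, 0.415], [-1.0, -0.0, 0.001]]
ft_force: [3.5, 1.6, -1.7]
finger_gap: 0.01
```

Gripped at 10 mm. Now I'll turn clockwise 43°.

```bash
python3 -m handwheel '[{"offset":[0,0,0],"delta_rot":[3,0,0],"grip":0},{"offset":[0,0,0],"delta_rot":[5,0,0],"grip":0},{"offset":[0,0,0],"delta_rot":[5,0,0],"grip":0},{"offset":[0,0,0],"delta_rot":[5,0,0],"grip":0},{"offset":[0,0,0],"delta_rot":[5,0,0],"grip":0},{"offset":[0,0,0],"delta_rot":[5,0,0],"grip":0},{"offset":[0,0,0],"delta_rot":[5,0,0],"grip":0},{"offset":[0,0,0],"delta_rot":[5,0,0],"grip":0},{"offset":[0,0,0],"delta_rot":[3,0,0],"grip":0},{"offset":[0,0,0],"delta_rot":[2,0,0],"grip":0}]'
python3 -m handwheel '[{"offset":[0,0,0],"delta_rot":[0,0,0],"grip":0},{"offset":[0,0,0],"delta_rot":[0,0,0],"grip":0},{"offset":[0,0,0],"delta_rot":[0,0,0],"grip":0},{"offset":[0,0,0],"delta_rot":[0,0,0],"grip":0},{"offset":[0,0,0],"delta_rot":[0,0,0],"grip":0}]'
python3 - <<'E'
from h import *
s=ctrl.read_state();R=np.array(s['tcp_rot']);print(np.degrees(np.arctan2(R[1,2],R[0,2])),s['ft_force'],s['wrist_torque'])
snap('top','t7');snap('scene','s7');snap('wrist','w7')
a=cv2.imread('pics/w7.png')[150:350,200:440];b=cv2.imread('pics/s7.png')[130:280,150:330]
cv2.imwrite('pics/z7.png',np.hstack([cv2.resize(a,(400,333)),cv2.resize(b,(400,333))]))
E
```

```text
t: 19.83
eef_pos: [0.5108, -0.1896, 0.1066]
tcp_rot: [[0.003, 0.319, 0.948], [-0.0, 0.948, -0.319], [-1.0, 0.001, 0.003]]
ft_force: [4.4, 1.1, -2.6]
finger_gap: 0.0102
t: 20.25
eef_pos: [0.5108, -0.1896, 0.1066]
tcp_rot: [[0.003, 0.316, 0.949], [0.0, 0.949, -0.316], [-1.0, 0.001, 0.003]]
ft_force: [5.2, 0.9, -4.0]
finger_gap: 0.0101
-18.404786705230475 [ 5.15551788  0.86445381 -4.01407904] [ 0.12796378 -0.96657462 -0.02102137]
```

View pics/z7.png

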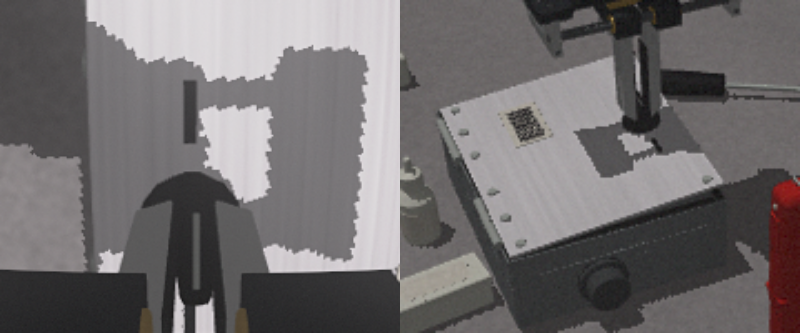

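The wing is now in line with the mark: both run vertically at x≈190–195 in the left panel. The cover is still raised, with the rim gap visible on the right. I'll press down in small steps while holding the wing.

```bash
python3 -m handwheel '[{"offset":[0.002,0,-0.0003],"delta_rot":[0,0,0],"grip":0},{"offset":[0.002,0,-0.0003],"delta_rot":[0,0,0],"grip":0},{"offset":[0.002,0,-0.0003],"delta_rot":[0,0,0],"grip":0},{"offset":[0,0,0],"delta_rot":[0,0,0],"grip":0},{"offset":[0,0,0],"delta_rot":[0,0,0],"grip":0}]'
python3 -m handwheel '[{"offset":[0.002,0,-0.0003],"delta_rot":[0,0,0],"grip":0},{"offset":[0.002,0,-0.0003],"delta_rot":[0,0,0],"grip":0},{"offset":[0,0,0],"delta_rot":[0,0,0],"grip":0},{"offset":[0,0,0],"delta_rot":[0,0,0],"grip":0}]'
```

```text
t: 20.82
eef_pos: [0.5098, -0.1893, 0.1009]
tcp_rot: [[0.003, 0.316, 0.949], [0.0, 0.949, -0.316], [-1.0, 0.001, 0.003]]
ft_force: [5.0, 1.8, 1.2]
finger_gap: 0.0099
t: 21.15
eef_pos: [0.5093, -0.1892, 0.0969]
tcp_rot: [[0.003, 0.316, 0.949], [-0.0, 0.949, -0.316], [-1.0, 0.001, 0.003]]
ft_force: [5.3, 2.9, 3.4]
finger_gap: 0.0098
```

```bash
python3 -m handwheel '[{"offset":[0.001,0,0],"delta_rot":[0,0,0],"grip":0},{"offset":[0.001,0,0],"delta_rot":[0,0,0],"grip":0},{"offset":[0,0,0],"delta_rot":[0,0,0],"grip":0},{"offset":[0,0,0],"delta_rot":[0,0,0],"grip":0}]'
python3 -m handwheel '[{"offset":[0.001,0,0],"delta_rot":[0,0,0],"grip":0},{"offset":[0,0,0],"delta_rot":[0,0,0],"grip":0},{"offset":[0,0,0],"delta_rot":[0,0,0],"grip":0}]'
```

```text
t: 21.48
eef_pos: [0.509, -0.1892, 0.095]
tcp_rot: [[0.003, 0.317, 0.949], [-0.0, 0.949, -0.317], [-1.0, 0.001, 0.002]]
ft_force: [4.4, 2.8, 5.3]
finger_gap: 0.0096
t: 21.73
eef_pos: [0.5091, -0.1892, 0.0949]
tcp_rot: [[0.003, 0.317, 0.949], [-0.0, 0.949, -0.317], [-1.0, 0.001, 0.003]]
ft_force: [2.4, 3.9, 11.5]
finger_gap: 0.0096
```

The position stopped at z 0.0949 while force climbed to 11.5 N, which indicates the hard stop. I'll add a small margin and check.

```bash
python3 -m handwheel '[{"offset":[0.0005,0,0],"delta_rot":[0,0,0],"grip":0},{"offset":[0,0,0],"delta_rot":[0,0,0],"grip":0},{"offset":[0,0,0],"delta_rot":[0,0,0],"grip":0},{"offset":[0,0,0],"delta_rot":[0,0,0],"grip":0},{"offset":[0,0,0],"delta_rot":[0,0,0],"grip":0},{"offset":[0,0,0],"delta_rot":[0,0,0],"grip":0}]'
python3 - <<'E'
from h import *
snap('scene','s8')
b=cv2.imread('pics/s8.png');cv2.imwrite('pics/z8.png',np.hstack([cv2.resize(b[140:290,150:330],(480,400)),cv2.resize(b[240:390,290:410],(320,400))]))
E
```

```text
t: 22.23
eef_pos: [0.5091, -0.1892, 0.0949]
tcp_rot: [[0.003, 0.317, 0.949], [-0.001, 0.949, -0.317], [-1.0, 0.0, 0.003]]
ft_force: [2.4, 3.9, 16.5]
finger_gap: 0.0096
```

View pics/z8.png

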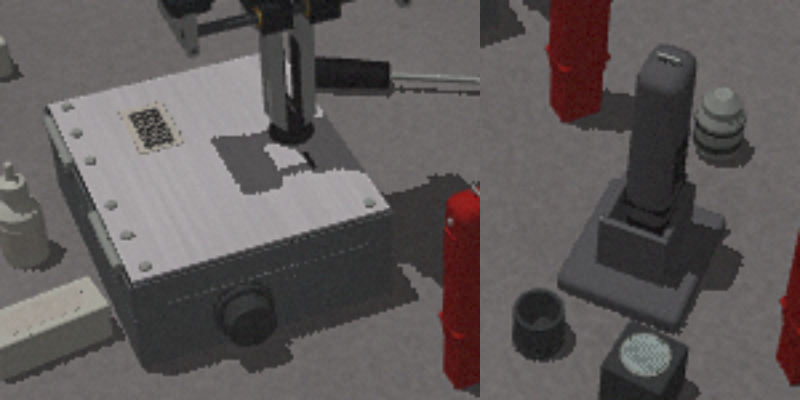

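The cover is flush on the rim with no gap, the scanner stands in its cradle, and the bystanders haven't moved. Handing in.

```bash
python3 -c "
from workcell import ctrl
print(ctrl.sign_off())"
```

```text
the job is handed in; nothing more can be done
None
```

The job is handed in at about 22 s, with the arm still gripping the knob and pressing the cover shut. No verdict was reported.

- **Label reading:** I held the scanner nose down over the label for about 1.7 s, in two holds either side of a 3 mm centring shift. The gap was about 7 cm, and I estimate it was within 5 mm of the label's centre.
- **Scanner return:** I let go of it in its cradle, and the last pictures show it upright there. I did not measure how far the nose is from the socket floor; it was released within about 1 mm of the height where I picked it up.
- **Wing knob:** I turned it about 43° clockwise. The gripper heading was then -18.4°, against about -18.2° to -18.6° measured for the marks. The picture showed the wing in line with the marks and the cover still raised.
- **Cover:** It went down 11.7 mm to a hard stop. Further pressing raised the force from 5 to 16.5 N without any more movement. The last picture shows the cover flush on the rim.
- **Bystanders:** The ones in view of the last pictures had not visibly moved. I did not re-check the petri dish at the end.

No check failed. Position estimates from the different camera views disagreed by up to about 5 mm at the label and 3 mm elsewhere.

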